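# Cover the sample and hold the photometer's shutter lever level

## Task

One of the two bench photometers has a vial in its well and its cover standing open: swing that cover shut until its tongue is fully down in the catch, then press that photometer's spring lever down with the fingertips until it lies level and keep holding it there. The program finishes while still holding the lever level; never press the lever before the cover is shut, never push it down to its bottom stop, and leave the other photometer and the things standing about alone.

Things in the scene. Friction and masses are not known exactly. Their poses are not given: they have to be found in the camera images.
- photometer: the photometer to be used: grey, fixed, 200 mm (its x) by 220 mm (its y), deck 65 mm above the bench; the one with its black cover open and a white-capped vial (25 mm across, 14 mm above the deck) in its well. Origin: centre of its underside; x from its front (display, keys) to its rear, y to the left seen from the front, z up. On either side, turned up to 0.3 rad.
- cover (a joint): hinge angle of the open photometer's cover (rad): 0 = closed, tongue down in its catch (a hard stop); about 0.95 to 1.5 at the start (standing open). The hinge line runs along the photometer's x. The hinge is stiff (about 0.07 N m friction), so the cover stays where it is left; it weighs about 90 g.
- cover_edge (a point): point on the outer (top, when closed) face of the cover, mid-length, 70 mm from the hinge line. The cover is a black cap, 80 mm along the hinge line, 84 mm from hinge to free edge, its outer face 24 mm from the hinge plane, with a steel tongue 18 mm wide reaching 21 mm past the free edge. z points out of the outer face (up when closed), y from hinge to free edge.
- cover_hinge (a point): middle of the cover's hinge line, at photometer (0, -85, 70) mm. The closed cover reaches from here to +y of the photometer; open, it stands up from here with its outer face towards -y. Closed, cover_edge is 70 mm to +y and 24 mm above this point.
- lever (a joint): angle of the photometer's spring-return shutter lever (rad): 0 = released, sloping up 0.3 rad towards the front; 0.3 = level; 0.6 = bottom stop. It grows as the pad is pressed down. The spring (1.2 N m/rad, preloaded) pushes back with about 4 N at the pad at 0, 7.5 N when level and 11 N at the bottom stop.
- lever_pad (a point): centre of the top face of the lever's black pad (34 x 30 x 12 mm), 95 mm from the pivot. x points along the lever to the pivot, z out of the pad's top. Level, this point is 6 mm above the pivot and 116 mm above the bench; released, 28 mm higher. The top of the thin index post beside the lever, at photometer (-50, 103), is at pivot height: half-way up the pad when level.
- lever_hinge (a point): pivot of the lever, at photometer (40, 75, 110) mm, between two upright aluminium cheeks 56 mm above the deck; the lever points from here to the front (-x of the photometer).
- photometer2: the other photometer, alike in every measure and lay-out, its cover closed and no vial: not to be used. Fixed.
- cover2 (a joint): cover of the other photometer, 0 = closed, as it is and stays
- lever2 (a joint): lever of the other photometer, 0 = released, as it is and stays
- deck_vial_center (a point): white capped sample vial, 24 mm diameter, 50 mm high, loose, standing on the rear part of the deck of the photometer to be used; its centre
- dropper_a: white dropper bottle, 36 mm diameter, 85 mm high, loose on the bench in front of and between the photometers; origin at the centre of its underside
- dropper_b: amber dropper bottle, 36 mm diameter, 85 mm high, loose on the bench behind and between the photometers; origin at the centre of its underside
- beaker: glass beaker, 70 mm diameter, 85 mm high, loose on the left of the bench; origin at the centre of its underside
- jar: white jar with black lid, 60 mm diameter, 70 mm high, loose on the right of the bench; origin at the centre of its underside
- case: flat black instrument case, 140 x 75 x 18 mm, loose on the right of the bench; origin at the centre of its underside

How it is judged:
By the outcome, as a careful person would: the job done as asked, in the order asked, and still so for the second after the job is handed in, while the arm keeps its last pose, push and grip.
It also fails if it takes over 43 s, if anything falls off the work surface, if the arm or the gripper's body presses on something with over 40 N, if the wrist force passes 120 N, or if a joint passes its speed limit or range.

## Robot

A 7-joint arm with a two-finger parallel gripper is mounted at the origin on the work surface. World frame = base frame: x ahead of the robot, y to its left, z up, the work surface at z = 0. Lengths are in m, angles in rad, forces in N, time in s.
With the tool pointing down it reaches from about 0.4 to 0.875 m from the base axis. Payload 6.5 kg.
Tool frame: the origin (TCP) lies midway between the tips of the shut fingers; the grasp point (between the pads) lies 19 mm behind it; z points along the fingers, y is the direction in which the jaws open and shut (so a half turn about z gives the same grasp; the last joint's range is limited). The gripper opens to 85 mm and grips with 20 to 120 N. Pads are 22 mm wide; open, the fingers measure 114 mm over their backs; the gripper's body (76 mm by 85 mm) begins 54 mm behind the grasp point. The pads swing forward as they close: fully open they stand 13 mm farther back than shut.
Start: joints at [1.148, 0.536, -0.004, 1.538, 0.003, 1.067, -0.071], TCP at [0.227, -0.609, 0.231] pointing down, gripper open.
Joint ranges: [-2.7, 2.7], [-0.37, 2.16], [-1.27, 1.26], [0.24, 2.4], [-1.31, 4.45], [0.19, 1.91], [-2.76, 2.76]. Speed limits (rad/s): [2.39, 2.39, 3.14, 3.14, 3.14, 3.14, 3.14].

## Interface

Orientations are given as a unit quaternion [x, y, z, w].
In Python, from plant import * gives the robot as it stands.
- The arm moves only by the tool carry_out, never from a script. Its argument "plan" is a list of rows, each an object with "dp": the shift along the tool's x, y, z in cm, a list of three; "dr": the turn, a rotation vector about the tool's x, y, z in rad, a list of three; "hand": the closure in counts, from 0 (fully open) to 255 (shut). In form: [{"dp": [x, y, z], "dr": [rx, ry, rz], "hand": hand}, ...]. A call has 1 to 8 rows; each row is the pose to reach, as a shift and turn from the pose commanded when the call began, along the tool's axes at that moment; what a row does not reach only later rows make up. A row lasts 1/10 s, in which the tool goes at most 50 mm and 8.59 degrees, less where a joint would pass 70% of its speed; a pose out of reach is approached as far as the arm can. A call with a gripper value outside its range is refused whole. The fingers move at their own pace and stop on an object; "newtons" is the grip in N (left out, the last holds). Time passes only in rows, so rows that repeat a pose let the fingers close. It gives the time, the measured TCP pose, the force and the opening at its end, in the units of the state.
- observe(): the state, without advancing time (a new reading comes with each control period).
- grab_frame(name): name is "side" or "top"; returns a dict with "image" (420x560x3 uint8, red, green, blue), "vertical_fov" (degrees; the focal length in pixels is half the picture's height over the tangent of half this angle, whatever the lens; pixels are square), "cx", "cy" (the principal point, pixels), "R" (3x3) and "t" (3): a world point X has camera coordinates R X + t. Camera axes: x right, y down, z forward; pixel columns grow to the right and rows downward; lengths in m; the calibration is good to about 2 mm. A picture is of the moment at which its call begins. There is no depth.
- close_job(): hands the job in, once; it reports no verdict.
The state is a dict: "time_s": time; "qpos": joint angles; "dq": joint speeds; "joint_torque": joint torques, N m; "ee_pos": TCP position; "eef_rot": TCP orientation; "force": force on the tool from outside, world axes, zero at the start; "moment": the same for the moment, N m; "gripper_width": finger opening in m.
Only numpy, scipy, OpenCV 4.12 (cv2) and the standard library are available. Lean on these libraries where they do the work, as an engineer would, in place of code of your own. Each camera call takes 0.05 s, during which the arm holds its last target. There are 200 camera calls.

## Working session

There is one attempt and no reset: what is moved stays moved. The work goes in short steps, Python scripts to look and compute and a tool call to move; the robot and the scene stay as the last step left them, time stands still between calls to the robot, and variables do not carry over. Pictures are saved under pics/ and viewed, about 8 in all and at most 12, crops included, and the job is handed in when it is done.

Besides the shell and the picture viewer there is one more tool, called after ">>>" by a JSON object that holds its "op" and its "data". carry_out: Moves the arm, as the interface text tells. Its arguments: {"type":"object","properties":{"plan":{"type":"array","items":{"type":"object","properties":{"dp":{"type":"array","items":{"type":"number"}},"dr":{"type":"array","items":{"type":"number"}},"hand":{"type":"number"}}}},"newtons":{"type":"number"}},"required":["plan"]}

```bash
ls; mkdir -p pics; python3 - <<'E'
from plant import *
import cv2,numpy as np,pickle
print(observe())
for n in("side","top"):
    f=grab_frame(n); pickle.dump(f,open(n+"0.pkl","wb")); cv2.imwrite(f"pics/{n}0.png",cv2.resize(f["image"][:,:,::-1],(800,600),interpolation=cv2.INTER_CUBIC))
    print(n,f["vertical_fov"],f["cx"],f["cy"],np.round(f["R"],3).tolist(),np.round(f["t"],3),"cam",np.round(-np.array(f["R"]).T@f["t"],3))
E
```

```text
pics
{'time_s': 0.0, 'qpos': array([ 1.1478181 ,  0.53719112, -0.00441774,  1.53887395,  0.00259494,
        1.0673035 , -0.07119394]), 'dq': array([ 0.00068818,  0.00066681,  0.00163957, -0.0004791 ,  0.00015375,
       -0.00158994, -0.00017996]), 'joint_torque': array([ 2.94456722e-04, -5.83407497e+01,  1.04903899e+00, -2.59100676e+01,
        1.24682818e-02,  9.46819258e-03, -7.00939786e-07]), 'ee_pos': array([ 0.2267661 , -0.60848058,  0.2303968 ]), 'eef_rot': array([ 9.84125316e-01,  1.77472758e-01, -2.23507588e-04, -8.56438625e-04]), 'force': array([ 0.00871538, -0.32071774, -0.41552859]), 'moment': array([ 0.05479151, -0.0073239 ,  0.03808887]), 'gripper_width': 0.0854260816740962}
side 48.87176616986336 274.9646193260623 208.6153077488637 [[-0.982, -0.188, -0.006], [-0.1, 0.551, -0.829], [0.159, -0.813, -0.56]] [0.491 0.152 1.338] cam [0.284 1.097 0.879]
top 53.822229425157786 276.9229170832845 208.8992928041498 [[-0.004, -1.0, -0.004], [-0.987, 0.005, -0.159], [0.159, 0.003, -0.987]] [-1.00e-03  5.22e-01  1.38e+00] cam [ 0.296 -0.007  1.446]
```

View pics/top0.png

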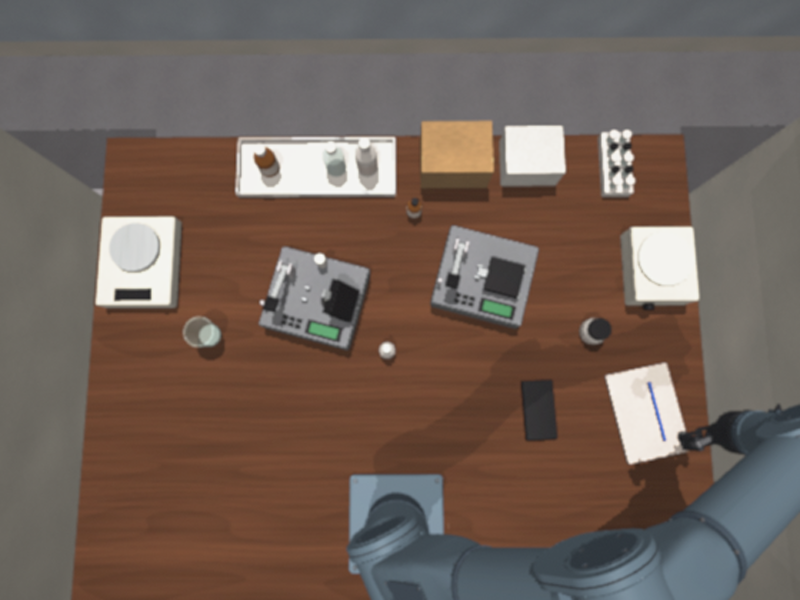

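View pics/side0.png

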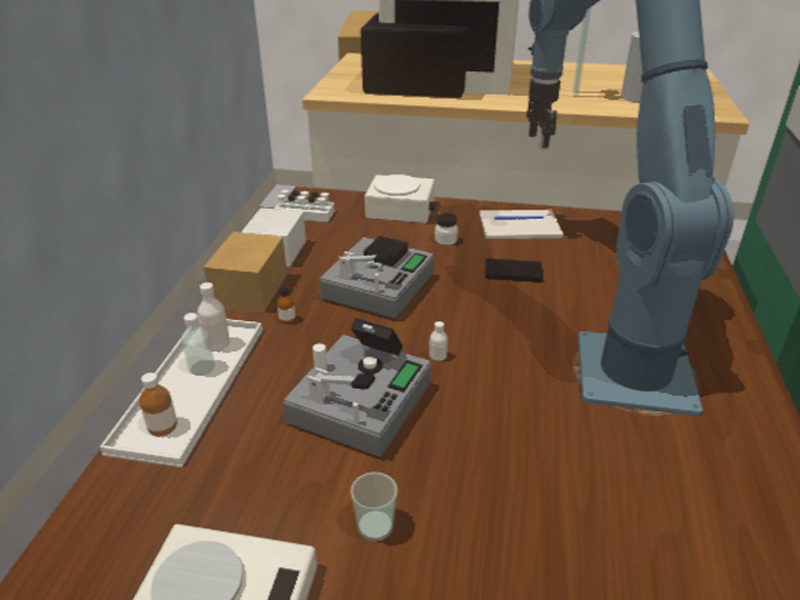

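The open photometer is the left one (top view at about (315,298), side view at about (360,390)). I'll enlarge both views of it to read its corners.

```bash
python3 - <<'E'
import cv2,numpy as np,pickle
def crop(n,x0,y0,w,h,s):
    im=pickle.load(open(n+"0.pkl","rb"))["image"][y0:y0+h,x0:x0+w,::-1]
    im=cv2.resize(im,None,fx=s,fy=s,interpolation=cv2.INTER_CUBIC)
    for k in range(0,w,10): cv2.putText(im,str(x0+k),(k*s,8),0,.3,(0,255,255)); cv2.line(im,(k*s,10),(k*s,15),(0,255,255))
    for k in range(0,h,10): cv2.putText(im,str(y0+k),(0,k*s+4),0,.3,(0,255,255)); cv2.line(im,(20,k*s),(26,k*s),(0,255,255))
    cv2.imwrite(f"pics/{n}_crop0.png",im)
crop("top",175,165,95,85,7); crop("side",195,215,115,105,5)
E
```

```text
(no output)
```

View pics/top_crop0.png

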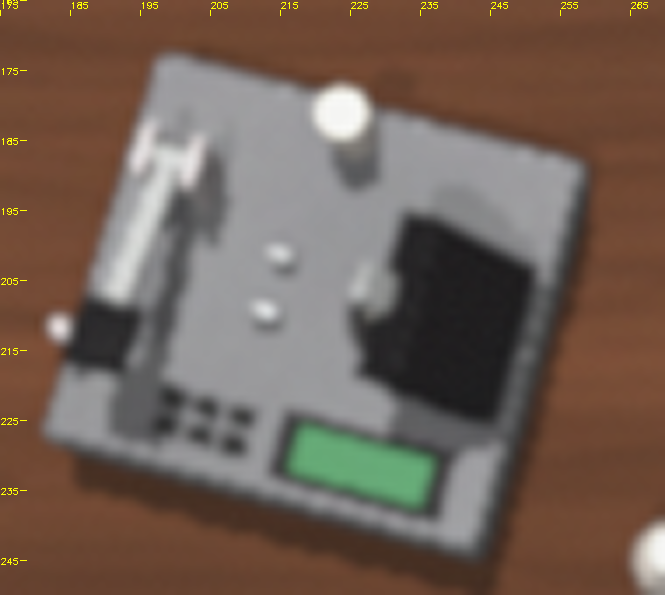

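View pics/side_crop0.png

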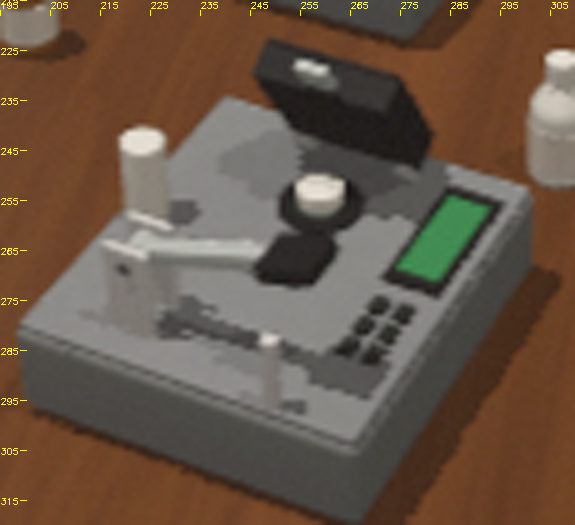

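```bash
cat > h.py <<'E'
import numpy as np,pickle
from scipy.optimize import least_squares
from scipy.spatial.transform import Rotation as Ro
def proj(f,X):
    c=np.asarray(X)@np.array(f["R"]).T+f["t"]; F=210/np.tan(np.radians(f["vertical_fov"]/2))
    return np.c_[f["cx"]+F*c[:,0]/c[:,2],f["cy"]+F*c[:,1]/c[:,2]]
def W(p,X):
    c,s=np.cos(p[2]),np.sin(p[2]); X=np.atleast_2d(X)/1000.
    return np.c_[p[0]+c*X[:,0]-s*X[:,1],p[1]+s*X[:,0]+c*X[:,1],X[:,2]]
def cov(th,x,r,h): return [x,-85+r*np.cos(th)-h*np.sin(th),70+r*np.sin(th)+h*np.cos(th)]
def pad(a,dx=0,dz=0): # lever angle a -> pad top centre; slope up towards front = .3-a
    s=.3-a; return [40-95*np.cos(s)-6*np.sin(s)*-1*-1,75,110+95*np.sin(s)+6*np.cos(s)]
E
python3 - <<'E'
from h import *
T,S=[pickle.load(open(n+"0.pkl","rb")) for n in("top","side")]
C=[[100,110,65],[100,-110,65],[-100,-110,65],[-100,110,65],[-50,103,110]]
t=np.array([[162,55],[587,160],[483,553],[43,432],[59,327]])/7+[175,165]
s=np.array([[20,325],[228,97],[532,195],[355,452],[270,340]])/5+[195,215]
so=np.array([[265,40],[400,80]])/5+[195,215]
def res(p):
    q=W(p,C); o=W(p,[cov(p[3],40,84,24),cov(p[3],-40,84,24)])
    return np.r_[(proj(T,q)-t).ravel(),(proj(S,q)-s).ravel(),(proj(S,o)-so).ravel()]
r=least_squares(res,[.5,.2,-.2,1.2],loss="soft_l1"); print(np.round(r.x,4)); print(np.round(r.fun.reshape(-1,2),1).tolist())
p=r.x; np.save("p.npy",p)
print("pad top/side crop",(proj(T,W(p,[pad(0)]))-[175,165])*7,(proj(S,W(p,[pad(0)]))-[195,215])*5)
th=p[3]
for nm,q in dict(hinge=[0,-85,70],edge=cov(th,0,70,24),edge0=cov(0,0,70,24),pad0=pad(0),padL=pad(.3)).items(): print(nm,np.round(W(p,[q])[0],4))
for X in ([40,84,0],[-40,84,0],[40,84,24],[-40,84,24],[40,0,24],[-40,0,24],[0,105,5]):print((proj(T,W(p,[cov(th,*X)]))-[175,165])[0]*7,(proj(S,W(p,[cov(th,*X)]))-[195,215])[0]*5)
E
```

```text
[ 0.5249  0.1906 -0.2706  0.9799]
[[-0.9, -1.5], [0.1, -0.1], [-1.2, 0.4], [-1.3, 0.5], [-0.2, -0.2], [-1.7, -0.4], [-0.5, -1.4], [1.6, -1.9], [0.6, -0.8], [0.1, -0.3], [0.3, 0.2], [0.0, -0.0]]
pad top/side crop [[ 97.85755879 335.40948358]] [[300.7767461 251.6842012]]
hinge [0.5022 0.1087 0.07  ]
edge [0.5073 0.127  0.1415]
edge0 [0.5209 0.1761 0.094 ]
pad0 [0.4943 0.2769 0.1438]
padL [0.4919 0.2775 0.116 ]
[394.54768065 208.67081123] [249.06566231  80.95077893]
[345.31342769 375.10860205] [383.18536582 121.15744267]
[433.30245474 214.30781345] [266.26925929  40.88772564]
[383.89830777 382.59821319] [400.00244134  79.87002371]
[541.87075688 267.45335934] [311.07690131  97.02248663]
[495.83688128 428.02741248] [438.16132155 135.06191876]
[348.55460982 279.78058889] [307.4243039   77.73431932]
```

```bash
cat >> h.py <<'E'
def dp(pose,targets): # pose=(pos,quat); world targets -> cm in tool axes
    R=Ro.from_quat(pose[1]).as_matrix(); return np.round((np.atleast_2d(targets)-pose[0])@R*100,2).tolist()
def dr(pose,psi):
    R=Ro.from_quat(pose[1]); return np.round((R.inv()*Ro.from_euler("z",psi)*Ro.from_euler("x",np.pi)).as_rotvec(),3).tolist()
PSI=np.pi/2-.2706
E
python3 - <<'E'
from h import *; from plant import *
o=observe(); P=(o["ee_pos"],o["eef_rot"]); p=np.load("p.npy")
th=p[3]; c=cov(th,0,60,24); st=W(p,[[0,c[1]-13,c[2]+40]])[0]; print("start",st)
print(dp(P,[[.45,-.35,.30],[.5,-.1,.30],[st[0],st[1],.25]]),dr(P,PSI))
E
```

```text
start [0.50230335 0.1091286  0.17319702]
[[29.94, -16.44, -6.93], [43.36, -38.12, -6.89], [50.88, -57.63, -1.87]] [-0.001, -0.001, -0.943]
```

>>> {"op": "carry_out", "data": {"plan": [{"dp": [29.9,-16.4,-6.9],"dr": [0,0,-0.943],"hand": 255},{"dp": [29.9,-16.4,-6.9],"dr": [0,0,-0.943],"hand": 255},{"dp": [29.9,-16.4,-6.9],"dr": [0,0,-0.943],"hand": 255},{"dp": [29.9,-16.4,-6.9],"dr": [0,0,-0.943],"hand": 255},{"dp": [29.9,-16.4,-6.9],"dr": [0,0,-0.943],"hand": 255},{"dp": [29.9,-16.4,-6.9],"dr": [0,0,-0.943],"hand": 255},{"dp": [29.9,-16.4,-6.9],"dr": [0,0,-0.943],"hand": 255},{"dp": [43.4,-38.1,-6.9],"dr": [0,0,-0.943],"hand": 255}]}}

```text
time_s: 0.9
ee_pos: [0.4628, -0.301, 0.3013]
eef_rot: [0.796, 0.606, 0.001, 0.001]
force: [0.9, -0.7, 0.0]
gripper_width: -0.0
```

```bash
python3 - <<'E'
from h import *; from plant import *
o=observe(); P=(o["ee_pos"],o["eef_rot"]);print(P,o["qpos"],o["force"])
print(dp(P,[[.5,-.1,.30],[.5023,.1091,.25],[.5023,.1091,.19]]),dr(P,PSI))
E
```

```text
(array([ 0.4628345 , -0.3009672 ,  0.30127567]), array([0.79560033, 0.60581924, 0.00106988, 0.00142158])) [ 0.76493739  0.31872217 -0.33818057  1.70816476  0.11450958  1.13066351
  0.12480506] [ 0.89092489 -0.6653907   0.02326398]
[[20.36, -1.76, 0.12], [40.58, -7.12, 5.1], [40.58, -7.14, 11.1]] [0.004, 0.0, 0.001]
```

>>> {"op": "carry_out", "data": {"plan": [{"dp": [20.4,-1.8,0.1],"dr": [0,0,0],"hand": 255},{"dp": [20.4,-1.8,0.1],"dr": [0,0,0],"hand": 255},{"dp": [20.4,-1.8,0.1],"dr": [0,0,0],"hand": 255},{"dp": [20.4,-1.8,0.1],"dr": [0,0,0],"hand": 255},{"dp": [40.6,-7.1,5.1],"dr": [0,0,0],"hand": 255},{"dp": [40.6,-7.1,5.1],"dr": [0,0,0],"hand": 255},{"dp": [40.6,-7.1,5.1],"dr": [0,0,0],"hand": 255},{"dp": [40.6,-7.1,5.1],"dr": [0,0,0],"hand": 255}]}}

```text
time_s: 1.7
ee_pos: [0.4993, 0.0911, 0.2532]
eef_rot: [0.796, 0.605, -0.0, 0.0]
force: [1.3, 0.5, 0.1]
gripper_width: -0.0
```

```bash
python3 - <<'E'
from h import *; from plant import *
o=observe(); P=(o["ee_pos"],o["eef_rot"]);print(P,o["qpos"],o["force"])
print(dp(P,[[.5023,.1091,.19],[.5023,.1091,.17]]),dr(P,PSI))
E
```

```text
(array([0.49928573, 0.09107258, 0.25317339]), array([ 7.96251689e-01,  6.04965474e-01, -1.07945047e-04,  1.06591179e-04])) [ 0.18336446  0.31793504 -0.54798237  1.86198121  0.19330267  1.01436709
 -0.71642193] [1.26638061 0.45038996 0.10206626]
[[1.82, -0.19, 6.32], [1.82, -0.19, 8.32]] [0.0, 0.0, -0.001]
```

>>> {"op": "carry_out", "data": {"plan": [{"dp": [0.9,0,2],"dr": [0,0,0],"hand": 255},{"dp": [0.9,0,4],"dr": [0,0,0],"hand": 255},{"dp": [0.9,0,5.5],"dr": [0,0,0],"hand": 255},{"dp": [0.9,0,6.5],"dr": [0,0,0],"hand": 255},{"dp": [0.9,0,6.5],"dr": [0,0,0],"hand": 255},{"dp": [0.9,0,6.5],"dr": [0,0,0],"hand": 255}]}}

```text
time_s: 2.3
ee_pos: [0.5024, 0.098, 0.189]
eef_rot: [0.796, 0.605, 0.0, 0.0]
force: [-0.5, 0.3, 0.8]
gripper_width: 0.0001
```

```bash
python3 - <<'E'
from h import *; from plant import *; import cv2
o=observe(); P=(o["ee_pos"],o["eef_rot"]);print(P,o["force"]); p=np.load("p.npy")
print("local mm",[Ro.from_euler("z",-p[2]).apply(P[0]-[p[0],p[1],0])*1000])
print(dp(P,[[.5023,.1091,.17]]))
f=grab_frame("side"); cv2.imwrite("pics/s1.png",cv2.resize(f["image"][130:330,180:340,::-1],None,fx=3,fy=3,interpolation=cv2.INTER_CUBIC))
r=0
for th in np.r_[.98:0:-.14,0]:
    q=cov(th,0,60+12*(1-th/.98),24); print(round(th,2),np.round(W(p,[[0,q[1]-11,q[2]]])[0],3), dp(P,W(p,[[0,q[1]-11,q[2]]])))
E
```

```text
(array([0.50236406, 0.09803251, 0.18902774]), array([7.96234195e-01, 6.04988507e-01, 1.15960508e-04, 1.40969429e-05])) [-0.49647756  0.28158878  0.7606096 ]
local mm [array([  3.02481043, -95.18022063, 189.0277375 ])]
[[1.06, -0.3, 1.9]]
0.98 [0.503 0.111 0.133] [[1.27, -0.3, 5.58]]
0.84 [0.505 0.121 0.132] [[2.25, -0.3, 5.71]]
0.7 [0.508 0.13  0.129] [[3.22, -0.31, 5.98]]
0.56 [0.511 0.139 0.125] [[4.16, -0.31, 6.41]]
0.42 [0.513 0.147 0.119] [[5.04, -0.31, 6.99]]
0.28 [0.515 0.155 0.112] [[5.84, -0.31, 7.7]]
0.14 [0.517 0.162 0.104] [[6.54, -0.31, 8.55]]
0.0 [0.518 0.167 0.094] [[7.12, -0.31, 9.5]]
```

View pics/s1.png

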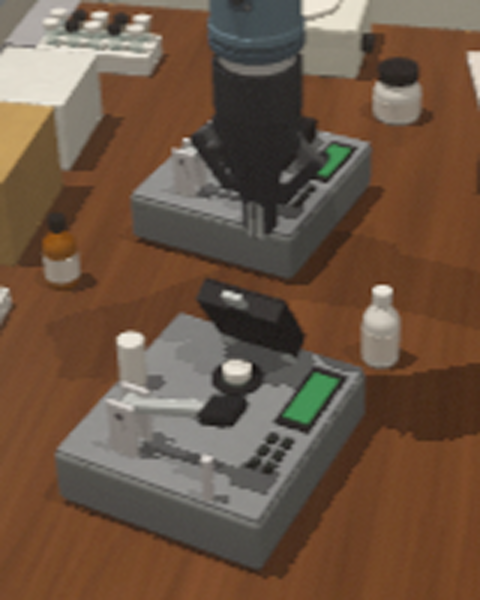

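>>> {"op": "carry_out", "data": {"plan": [{"dp": [0.6,-0.2,1.5],"dr": [0,0,0],"hand": 255},{"dp": [1.0,-0.3,3],"dr": [0,0,0],"hand": 255},{"dp": [1.1,-0.3,4],"dr": [0,0,0],"hand": 255},{"dp": [1.1,-0.3,4.7],"dr": [0,0,0],"hand": 255},{"dp": [1.1,-0.3,5.2],"dr": [0,0,0],"hand": 255},{"dp": [1.2,-0.3,5.5],"dr": [0,0,0],"hand": 255},{"dp": [1.2,-0.3,5.6],"dr": [0,0,0],"hand": 255}]}}

```text
time_s: 3.05
ee_pos: [0.5025, 0.1105, 0.1325]
eef_rot: [0.796, 0.605, 0.0, -0.0]
force: [0.7, 0.2, -0.4]
gripper_width: 0.0002
```

```bash
python3 - <<'E'
from h import *; from plant import *
f=pickle.load(open("side0.pkl","rb")); print((proj(f,[[.5024,.098,.189]])-[180,130])*3)
o=observe(); P=(o["ee_pos"],o["eef_rot"]);print(P,o["force"]); p=np.load("p.npy")
for th in np.r_[.98:0:-.14,0]:
    q=cov(th,0,60+12*(1-th/.98),24); print(round(th,2), dp(P,W(p,[[0,q[1]-11,q[2]]])))
E
```

```text
[[259.80460105 235.41686487]]
(array([0.50254933, 0.1105396 , 0.13251461]), array([ 7.96139484e-01,  6.05113146e-01,  9.37872236e-06, -4.84793605e-05])) [ 0.74493525  0.2303301  -0.37961829]
0.98 [[0.06, 0.01, -0.07]]
0.84 [[1.04, 0.01, 0.05]]
0.7 [[2.01, 0.01, 0.33]]
0.56 [[2.95, 0.01, 0.76]]
0.42 [[3.83, 0.01, 1.33]]
0.28 [[4.63, 0.01, 2.05]]
0.14 [[5.33, 0.01, 2.89]]
0.0 [[5.91, 0.01, 3.85]]
```

>>> {"op": "carry_out", "data": {"plan": [{"dp": [0.5,0,0],"dr": [0,0,0],"hand": 255},{"dp": [1.0,0,0.1],"dr": [0,0,0],"hand": 255},{"dp": [1.5,0,0.2],"dr": [0,0,0],"hand": 255},{"dp": [2.0,0,0.35],"dr": [0,0,0],"hand": 255},{"dp": [2.5,0,0.55],"dr": [0,0,0],"hand": 255},{"dp": [2.95,0,0.8],"dr": [0,0,0],"hand": 255},{"dp": [3.4,0,1.05],"dr": [0,0,0],"hand": 255},{"dp": [3.8,0,1.35],"dr": [0,0,0],"hand": 255}]}}

```text
time_s: 3.85
ee_pos: [0.5128, 0.1476, 0.119]
eef_rot: [0.796, 0.605, 0.0, -0.0]
force: [-0.3, -0.2, 0.1]
gripper_width: 0.0001
```

>>> {"op": "carry_out", "data": {"plan": [{"dp": [0.4,0,0.35],"dr": [0,0,0],"hand": 255},{"dp": [0.8,0,0.7],"dr": [0,0,0],"hand": 255},{"dp": [1.15,0,1.1],"dr": [0,0,0],"hand": 255},{"dp": [1.5,0,1.55],"dr": [0,0,0],"hand": 255},{"dp": [1.8,0,2.0],"dr": [0,0,0],"hand": 255},{"dp": [2.0,0,2.4],"dr": [0,0,0],"hand": 255},{"dp": [2.0,0,2.4],"dr": [0,0,0],"hand": 255}]}}

```text
time_s: 4.55
ee_pos: [0.5177, 0.1667, 0.0946]
eef_rot: [0.796, 0.605, -0.0, -0.0]
force: [0.5, 0.0, -0.3]
gripper_width: -0.0002
```

```bash
python3 - <<'E'
from h import *; from plant import *; import cv2
o=observe(); print(o["ee_pos"],o["force"],o["qpos"])
f=grab_frame("side"); cv2.imwrite("pics/s2.png",cv2.resize(f["image"][185:325,190:320,::-1],None,fx=4,fy=4,interpolation=cv2.INTER_CUBIC))
E
```

```text
[0.51770652 0.16672092 0.09458044] [ 0.48860646  0.01174516 -0.25164003] [-0.04430317  0.59604907 -0.45653667  1.89567362  0.37695216  0.7356892
 -0.98649158]
```

View pics/s2.png

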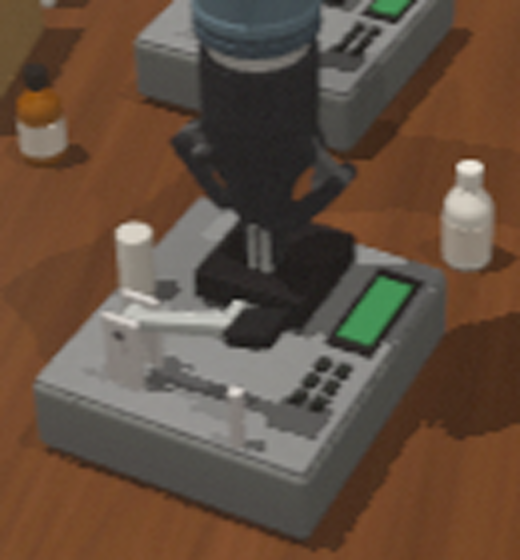

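The cover is almost flat under the fingertips, at (265,265) in the crop. The tongue end at (235,300) is still hidden by the lever. Next I press down to the stop in small steps.

>>> {"op": "carry_out", "data": {"plan": [{"dp": [0.2,0,0.15],"dr": [0,0,0],"hand": 255},{"dp": [0.3,0,0.3],"dr": [0,0,0],"hand": 255},{"dp": [0.3,0,0.4],"dr": [0,0,0],"hand": 255},{"dp": [0.3,0,0.4],"dr": [0,0,0],"hand": 255}]}}

```text
time_s: 5.0
ee_pos: [0.5187, 0.1677, 0.0936]
eef_rot: [0.796, 0.605, -0.001, 0.001]
force: [-9.8, -6.6, 27.7]
gripper_width: -0.0001
```

The fingertips stopped hard at z = 0.0936 (expected 0.094) with 28 N, so the cover is down. I lift straight up and check.

>>> {"op": "carry_out", "data": {"plan": [{"dp": [-0.2,0,-0.4],"dr": [0,0,0],"hand": 255},{"dp": [-0.2,0,-2],"dr": [0,0,0],"hand": 255},{"dp": [-0.2,0,-6],"dr": [0,0,0],"hand": 255},{"dp": [-0.2,0,-11],"dr": [0,0,0],"hand": 255},{"dp": [-4,0,-14],"dr": [0,0,0],"hand": 255},{"dp": [-8,0,-14],"dr": [0,0,0],"hand": 255},{"dp": [-8,0,-14],"dr": [0,0,0],"hand": 255}]}}

```text
time_s: 5.7
ee_pos: [0.4971, 0.0862, 0.2318]
eef_rot: [0.798, 0.602, -0.001, 0.002]
force: [0.3, 0.4, -0.3]
gripper_width: 0.0001
```

```bash
python3 - <<'E'
from h import *; from plant import *; import cv2
o=observe(); P=(o["ee_pos"],o["eef_rot"]); print(P,o["force"],o["qpos"]); p=np.load("p.npy")
f=grab_frame("side"); g=grab_frame("top")
cv2.imwrite("pics/s3.png",cv2.resize(f["image"][215:320,195:310,::-1],None,fx=6,fy=6,interpolation=cv2.INTER_CUBIC))
cv2.imwrite("pics/t3.png",cv2.resize(g["image"][165:250,175:270,::-1],None,fx=7,fy=7,interpolation=cv2.INTER_CUBIC))
for X in ([40,84,24],[-40,84,24],[40,84,0],[-40,84,0],[40,0,24],[-40,0,24]):print((proj(f,W(p,[cov(0,*X)]))-[195,215])[0]*6)
E
```

```text
(array([0.49707804, 0.08619204, 0.23181561]), array([ 0.79835305,  0.60218631, -0.00091544,  0.00179609])) [ 0.31866724  0.4456583  -0.2952035 ] [ 0.17583754  0.33714573 -0.53344016  1.89293628  0.21070936  0.96666362
 -0.73192703]
[262.06814347 225.13455718]
[422.36575198 276.62318663]
[264.76534517 266.64526943]
[423.35458412 318.57804751]
[352.4756627  121.56691034]
[506.99121496 168.0841736 ]
```

View pics/s3.png

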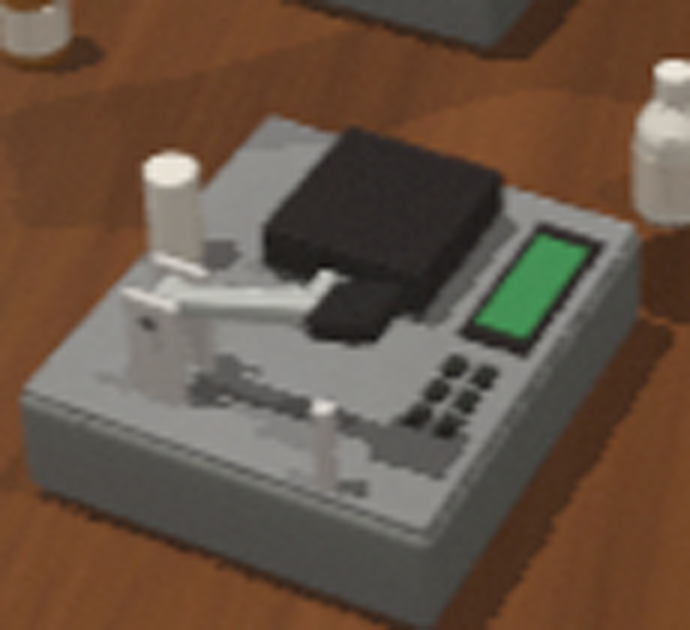

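The cover is closed: all four top corners match the closed prediction with the same small 5–8 px offset in this 6× crop. The pad is at about (360,305) and still released. Now I go over the pad.

```bash
python3 - <<'E'
from h import *; from plant import *
o=observe(); P=(o["ee_pos"],o["eef_rot"]); print(P); p=np.load("p.npy")
t=W(p,[[-54,74,200]])[0]; print(t,dp(P,[[t[0],t[1],.23],[t[0],t[1],.165]]),dr(P,PSI))
E
```

```text
(array([0.4973882 , 0.09130437, 0.23135618]), array([7.96810555e-01, 6.04229152e-01, 1.25679704e-04, 2.34876149e-04]))
[0.4926415  0.27629986 0.2       ] [[17.69, -5.45, 0.13], [17.69, -5.45, 6.63]] [0.001, 0.0, -0.003]
```

>>> {"op": "carry_out", "data": {"plan": [{"dp": [4,-1.3,0],"dr": [0,0,0],"hand": 255},{"dp": [8.5,-2.7,0],"dr": [0,0,0],"hand": 255},{"dp": [13,-4.1,0],"dr": [0,0,0],"hand": 255},{"dp": [16.5,-5.1,0],"dr": [0,0,0],"hand": 255},{"dp": [17.7,-5.4,2],"dr": [0,0,0],"hand": 255},{"dp": [17.7,-5.4,4.5],"dr": [0,0,0],"hand": 255},{"dp": [17.7,-5.4,6.3],"dr": [0,0,0],"hand": 255},{"dp": [17.7,-5.4,6.3],"dr": [0,0,0],"hand": 255}]}}

```text
time_s: 6.6
ee_pos: [0.4904, 0.2778, 0.1653]
eef_rot: [0.795, 0.606, -0.003, -0.001]
force: [-0.4, -0.0, -0.0]
gripper_width: -0.0002
```

```bash
python3 - <<'E'
from h import *; from plant import *; import cv2
o=observe(); P=(o["ee_pos"],o["eef_rot"]); print(P,o["force"],o["qpos"]); p=np.load("p.npy")
t=W(p,[[-54,74,200]])[0]; print(dp(P,[[t[0],t[1],.15],[t[0],t[1],.116]]),dr(P,PSI))
f=grab_frame("side"); cv2.imwrite("pics/s4.png",cv2.resize(f["image"][215:320,195:310,::-1],None,fx=6,fy=6,interpolation=cv2.INTER_CUBIC))
E
```

```text
(array([0.49039221, 0.27784748, 0.16534737]), array([ 0.79537436,  0.60611248, -0.00253079, -0.00094287])) [-0.35958481 -0.01904227 -0.01128087] [-0.18796765  0.53431278 -0.54020971  1.79854726  0.33647868  0.90684863
 -1.14655387]
[[-0.09, 0.26, 1.53], [-0.08, 0.28, 4.93]] [-0.005, 0.003, 0.002]
```

View pics/s4.png

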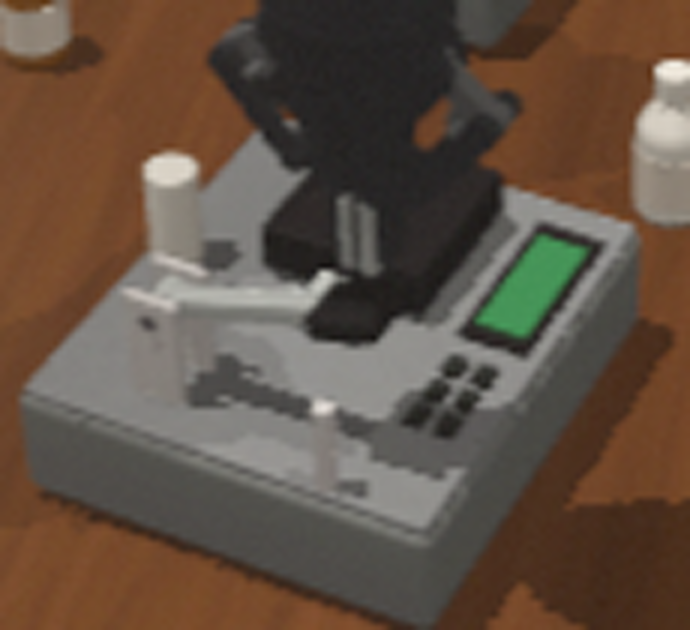

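The fingertips (358,270) hover over the pad's middle (360,305). I press gently, stopping short of level at first.

>>> {"op": "carry_out", "data": {"plan": [{"dp": [0,0.2,1],"dr": [0,0,0],"hand": 255},{"dp": [0,0.2,1.8],"dr": [0,0,0],"hand": 255},{"dp": [0,0.2,2.5],"dr": [0,0,0],"hand": 255},{"dp": [0,0.2,3.2],"dr": [0,0,0],"hand": 255},{"dp": [0,0.2,3.8],"dr": [0,0,0],"hand": 255},{"dp": [0,0.2,4.3],"dr": [0,0,0],"hand": 255},{"dp": [0,0.2,4.6],"dr": [0,0,0],"hand": 255},{"dp": [0,0.2,4.6],"dr": [0,0,0],"hand": 255}]}}

```text
time_s: 7.45
ee_pos: [0.4936, 0.2775, 0.122]
eef_rot: [0.796, 0.605, -0.0, -0.001]
force: [-4.7, 1.0, 6.4]
gripper_width: -0.0005
```

>>> {"op": "carry_out", "data": {"plan": [{"dp": [0,0,0],"dr": [0,0,0],"hand": 255},{"dp": [0,0,0],"dr": [0,0,0],"hand": 255},{"dp": [0,0,0],"dr": [0,0,0],"hand": 255}]}}

```text
time_s: 7.75
ee_pos: [0.4937, 0.2774, 0.1224]
eef_rot: [0.796, 0.605, -0.0, -0.001]
force: [-4.6, 0.8, 6.1]
gripper_width: 0.0
```

>>> {"op": "carry_out", "data": {"plan": [{"dp": [0,0,0.3],"dr": [0,0,0],"hand": 255},{"dp": [0,0,0.6],"dr": [0,0,0],"hand": 255},{"dp": [0,0,0.65],"dr": [0,0,0],"hand": 255},{"dp": [0,0,0.65],"dr": [0,0,0],"hand": 255},{"dp": [0,0,0.65],"dr": [0,0,0],"hand": 255},{"dp": [0,0,0.65],"dr": [0,0,0],"hand": 255}]}}

```text
time_s: 8.35
ee_pos: [0.4935, 0.2776, 0.1159]
eef_rot: [0.796, 0.606, -0.0, -0.001]
force: [-4.9, 0.7, 6.8]
gripper_width: 0.0001
```

```bash
python3 - <<'E'
from h import *; from plant import *; import cv2
o=observe(); P=(o["ee_pos"],o["eef_rot"]); print(P,o["force"],o["moment"]); p=np.load("p.npy")
print("local",Ro.from_euler("z",-p[2]).apply(P[0]-[p[0],p[1],0])*1000, "tilt",Ro.from_quat(P[1]).as_matrix()[:,2])
f=grab_frame("side"); cv2.imwrite("pics/s5.png",cv2.resize(f["image"][240:310,205:285,::-1],None,fx=8,fy=8,interpolation=cv2.INTER_CUBIC))
print((proj(f,W(p,[[40,75,110],[-38,90,116],[-72,90,116],[-38,90,104],[-72,90,104],[-50,103,110]]))-[205,240])*8)
E
```

```text
(array([0.49353219, 0.27759701, 0.11592643]), array([ 7.95831984e-01,  6.05517099e-01, -2.82171981e-04, -6.45439518e-04])) [-4.93539476  0.66160078  6.84676973] [0.20616238 1.07580564 0.02334633]
local [-53.48849682  75.48804643 115.92643237] tilt [-1.23077230e-03  6.85602906e-04 -9.99999008e-01]
[[145.85690077 199.40901719]
 [338.34527067 287.97577381]
 [437.47113198 321.69852342]
 [339.91693272 317.36229258]
 [438.46359189 351.21395321]
 [352.96073681 341.27835588]]
```

View pics/s5.png

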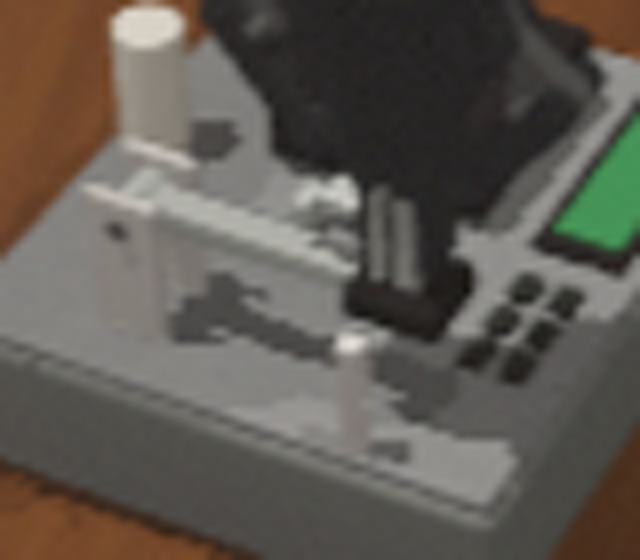

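>>> {"op": "carry_out", "data": {"plan": [{"dp": [0,0,0.03],"dr": [0,0,0],"hand": 255},{"dp": [0,0,0.03],"dr": [0,0,0],"hand": 255},{"dp": [0,0,0.03],"dr": [0,0,0],"hand": 255},{"dp": [0,0,0.03],"dr": [0,0,0],"hand": 255},{"dp": [0,0,0.03],"dr": [0,0,0],"hand": 255},{"dp": [0,0,0.03],"dr": [0,0,0],"hand": 255}]}}

```text
time_s: 9.0
ee_pos: [0.4936, 0.2776, 0.1157]
eef_rot: [0.796, 0.605, -0.0, -0.001]
force: [-5.0, 0.8, 8.4]
gripper_width: 0.0002
```

```bash
python3 - <<'E'
from plant import *
o=observe(); print(o["ee_pos"],o["force"],abs(o["dq"]).max()); close_job()
E
```

```text
[0.49357986 0.27757059 0.11567629] [-4.99137955  0.80524561  8.41118367] 0.0007252735636461967
the job is handed in; nothing more can be done
```

I closed the cover of the left photometer, then pressed its lever down to level. I handed the job in at 9.0 s with the arm still holding the lever there.

- **Cover:** the fingertips met the hard stop at z = 93.6 mm (94 expected) with about 28 N. In the picture taken before pressing the lever, all four top corners matched the closed position, with one small common offset. The tongue itself was hidden behind the lever, so I did not see it in the catch.
- **Lever:** the fingertips were steady at z = 115.7 mm (level is 116), within 2 mm of the pad centre by my pose estimate. The upward force was 8.4 N, and 6.8 N just before the last 0.2 mm (about 7.5 expected).
- **Small disagreements:** the last picture put the pad 1 to 3 mm higher than predicted, which is within about one pixel, so I relied on the measured height. A sideways friction force of about 5 N on the fingertips remained.
- **Other things:** I commanded no contact with the other photometer or the loose things. Those visible in the later side views had not moved. I did not check the rest again.

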